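# Click the range dial to green and press test

## Robot

A 7-joint arm with a two-finger parallel gripper is mounted at the origin on the work surface; the furniture and walls round the work are solid. World frame = base frame: x ahead of the robot, y to its left, z up, the work surface at z = 0. Lengths are in m, angles in rad, forces in N, time in s.
With the tool pointing down it reaches from about 0.425 to 0.925 m from the base axis. Payload 6.8 kg.
Tool frame: the origin (TCP) lies midway between the tips of the shut fingers; the grasp point (between the pads) lies 19 mm behind it; z points along the fingers, y is the direction in which the jaws open and shut (so a half turn about z gives the same grasp; the last joint's range is limited). The gripper opens to 85 mm and grips with 20 to 120 N. Pads are 22 mm wide; open, the fingers measure 114 mm over their backs; the gripper's body (76 mm by 85 mm) begins 54 mm behind the grasp point. The pads swing forward as they close: fully open they stand 13 mm farther back than shut.
Start: joints at [1.111, 0.477, 0.022, 1.555, -0.011, 1.109, -0.083], TCP at [0.233, -0.634, 0.231] pointing down, gripper open.
Joint ranges: [-2.96, 2.96], [-0.34, 2.1], [-1.41, 1.46], [0.24, 2.44], [-1.37, 4.51], [0.17, 1.92], [-2.96, 2.96]. Speed limits (rad/s): [2.39, 2.39, 3.14, 3.14, 3.14, 3.14, 3.14].

## Interface

Orientations are given as a unit quaternion [w, x, y, z].
In Python, from station import bot gives the robot as it stands.
- The arm moves only by the shell command python3 -m jog 'ROWS' [FORCE]. ROWS is JSON, a list of rows, each a list of 3 entries, a list of its own where there are three numbers: the shift along the tool's x, y, z in mm, then the turn, a rotation vector about the tool's x, y, z in degrees, then the closure, from -1 (fully open) to 1 (shut). A call has 1 to 12 rows; each row shifts and turns the commanded pose from where the row before left it, along the tool's axes as they then stand; what a row does not reach is not made up. A row lasts 1/8 s, in which the tool goes at most 62.5 mm and 10.7 degrees, less where a joint would pass 70% of its speed; a pose out of reach is approached as far as the arm can. A call is refused whole if a number of a shift passes 62.5 or a number of a turn 10.7, either way. A call with a gripper value outside its range is refused whole. The fingers move at their own pace and stop on an object; FORCE is the grip in N (left out, the last holds). Time passes only in rows, so rows that do not move let the fingers close. It gives the time, the measured TCP pose, the force and the opening at its end, in the units of the state.
- bot.get_obs(): the state, without advancing time (a new reading comes with each control period).
- bot.read_camera(name): name is "side" or "top"; returns (picture, depth): 384x512x3 uint8, red, green, blue; 384x512 float32, m along the optical axis (not along the pixel's ray), 0 where there is no reading.
- bot.camera_info(name): a dict with "fx", "fy", "cx", "cy" (pixels), "world_from_camera" (4x4, takes a point from camera to world coordinates). Camera axes: x right, y up, looking along -z (the intrinsics and any distortion apply to the point x, -y, -z); pixel columns grow to the right and rows downward; lengths in m; the calibration is good to about 2 mm. A picture is of the moment at which its call begins. camera_info takes no time and is no camera call.
- bot.hand_in(): hands the job in, once; it reports no verdict.
Trained networks look in the newest picture that a camera, given by its name, has taken for a name from the list of things; names that differ only in an ending like _2 or _b are one class to them, and where a whole thing is asked for, a point or a joint stands for the part that bears it (a point fixed in the world has none). Each returns a list of dicts, best first, with "score" (0 to 1); they miss things now and then, are a little off and sometimes report something else, mostly with a low value. They report only what shows in the picture. A call takes as long as a camera call.
- bot.find_in(camera, thing): "xy" ([column, row] as shares, 0 to 1, of the picture: columns of its width, rows of its height, amid what is visible of it).
- bot.cut_out(camera, thing): "pixels" (384x512 bool, what is visible of it) and "xy" ([column, row] as shares, 0 to 1, of the picture: columns of its width, rows of its height, amid what is visible of it).
- bot.landmark_of(camera, thing): "xy" ([column, row] as shares, 0 to 1, of the picture: columns of its width, rows of its height: a listed point, or the origin of a listed thing).
The state is a dict: "t": time; "q": joint angles; "joint_vel": joint speeds; "joint_torque": joint torques, N m; "eef_pos": TCP position; "tool_rot": TCP orientation; "contact_force": force on the tool from outside, world axes, zero at the start; "torque": the same for the moment, N m; "gripper_width": opening from 0.0 (shut) to 1.0 (fully open).
Only numpy, scipy, OpenCV 4.12 (cv2) and the standard library are available. Lean on these libraries where they do the work, as an engineer would, in place of code of your own. Each camera call takes 0.05 s, during which the arm holds its last target.

## Task

Get the grey range box ready and test the transformer: with a fingertip laid on the big knurled dial, turn it clockwise (seen from above) until it clicks into the position where its white line points at the green dot, without running on to the red dot. Then push the green test button all the way down and let it come back up. Only touch and push: grip and lift nothing, leave the box where it stands and do not disturb the things around it.

Things in the scene. Friction and masses are not known exactly. Their poses are not given: they have to be found in the camera images.
- range_box: Grey instrument case with an aluminium top plate, 150 x 240 x 55 mm (x, y, z), about 2.4 kg, standing loose on rubber feet. Origin: centre of the underside. Its x axis points to its back edge, y to its left (seen from the front), z up. The dial's axis stands at x 0, y -50 mm, the test button at x 0, y +80 mm.
- dial (a joint): Angle of the dial, rad; grows as it turns clockwise seen from above. A sprung roller clicks into a notch every 45 degrees: 0 white dot, 0.785 blue, 1.571 yellow, 2.356 green, 3.142 red. Let go anywhere, it springs into the nearest notch. Leaving a notch takes about 0.05 Nm, less and less towards half way. End stops at -0.3 and 3.44. It starts at white, blue or yellow.
- dial_top (a point): Centre of the dial's flat black rubber top face, 81 mm above the bench when nothing presses on it. The dial is an 18 mm thick disc with a vertical axis, 95 mm across its knurled rim (too wide to grip), the flat face 92 mm across. Pressed 2 to 4 mm down, a fingertip 25 to 35 mm from the axis turns it by friction when moved in a circle round the axis.
- spindle (a joint): How far the dial is pressed down, in m: the whole dial sinks straight down on a spring, 0 when free, 0.005 when hard down. It begins to sink at about 4.5 N, takes about 10.5 N at 3 mm and 14.5 N at 5 mm.
- pointer_tip (a point): Outer end of the white line on the dial's top face, 44 mm from the axis. At dial value q the line points from the axis along (sin q, cos q) in the box's x, y; the coloured dots (12 mm across) lie on the top plate 61 mm from the axis.
- test (a joint): Travel of the test button in m, 0 when up, 0.006 when fully down; it moves straight down and springs back. It takes about 5 N to push fully down.
- test_top (a point): Centre of the top of the green test button, 73 mm above the bench when it is up; the button is 26 mm across, in a dark steel ring 42 mm across and 12 mm high; when fully down its top is level with the ring.
- transformer: Small brown and black transformer, 70 x 120 x 94 mm, standing behind the box; leave it alone. Origin: centre of the underside.
- screwdriver: Screwdriver with a yellow handle, 158 mm long, lying behind the box; leave it alone. Origin: under its middle.
- tape_black: Roll of black tape lying flat, 70 mm across, 18 mm high, left of the box; leave it alone. Origin: centre of the underside.
- terminal_strip: Dark eight-way terminal strip, 92 x 16 x 16 mm, lying left of the box; leave it alone. Origin: centre of the underside.

How it is judged:
By the outcome, as a careful person would: the job done as asked, in the order asked, and still so for the second after the job is handed in, with the robot touching nothing.
It also fails if it takes over 48 s, if anything falls off the work surface, if the arm or the gripper's body presses on something with over 40 N, if the wrist force passes 120 N, or if a joint passes its speed limit or range.

## Working session

There is one attempt and no reset: what is moved stays moved. The work goes in short steps, Python scripts to look and compute and a shell command to move; the robot and the scene stay as the last step left them, time stands still between calls to the robot, and variables do not carry over. Pictures are saved under pics/ and viewed, and the job is handed in when it is done.

```bash
ls; mkdir -p pics; python3 - <<'E'
from station import bot
import cv2, numpy as np
print(bot.get_obs())
for n in("side","top"):
    im,d=bot.read_camera(n); cv2.imwrite(f"pics/{n}0.png",im[:,:,::-1]); i=bot.camera_info(n); print(n,i)
    np.save(f"pics/{n}0_d.npy",d)
    for th in("range_box","dial_top","pointer_tip","test_top"):
        print(th,bot.landmark_of(n,th)[:2])
E
```

```text
pics
{'t': 0.0, 'q': array([ 1.11090754,  0.47784135,  0.0223466 ,  1.55642949, -0.01151624,
        1.10929524, -0.08309619]), 'joint_vel': array([-0.00058006, -0.0013736 ,  0.00117527,  0.00145115,  0.00124967,
        0.00143434, -0.0004918 ]), 'joint_torque': array([ 3.73320800e-04, -5.96448433e+01,  1.60819743e+00, -2.81192154e+01,
        1.25901477e-02,  9.37007018e-03, -3.50385824e-05]), 'eef_pos': array([ 0.23237658, -0.63311971,  0.23030746]), 'tool_rot': array([-8.95133045e-04,  9.84568929e-01,  1.74994778e-01, -2.23593815e-04]), 'contact_force': array([-0.39926611,  0.4776942 ,  0.87160399]), 'torque': array([-0.04228476, -0.01611079, -0.04597674]), 'gripper_width': 1.0038547664451278}
side {'fx': 394.46076625616416, 'fy': 394.46076625616416, 'cx': 258.6715556615235, 'cy': 195.9145530689663, 'world_from_camera': array([[-0.90730516,  0.28322878, -0.31077132,  0.38531134],
       [-0.42017816, -0.58306606,  0.69533034,  0.66107607],
       [ 0.01573736,  0.76145612,  0.64802539,  0.65335171],
       [ 0.        ,  0.        ,  0.        ,  1.        ]])}
range_box [{'xy': [0.557, 0.6047], 'score': 0.68}]
dial_top [{'xy': [0.5641, 0.4901], 'score': 0.79}]
pointer_tip [{'xy': [0.5586, 0.5255], 'score': 0.89}]
test_top [{'xy': [0.5475, 0.5995], 'score': 0.61}]
top {'fx': 356.332529766414, 'fy': 356.332529766414, 'cx': 255.26404438081963, 'cy': 195.89667572331655, 'world_from_camera': array([[-0.00490827,  0.98772538, -0.15612331,  0.52760313],
       [-0.99996189, -0.00597522, -0.0063655 ,  0.04183832],
       [-0.00722024,  0.15608611,  0.98771706,  0.90966418],
       [ 0.        ,  0.        ,  0.        ,  1.        ]])}
range_box [{'xy': [0.5068, 0.581], 'score': 0.58}]
dial_top [{'xy': [0.5459, 0.5589], 'score': 0.96}]
pointer_tip [{'xy': [0.509, 0.5721], 'score': 0.76}]
test_top [{'xy': [0.4402, 0.6076], 'score': 0.43}]
```

View pics/side0.png

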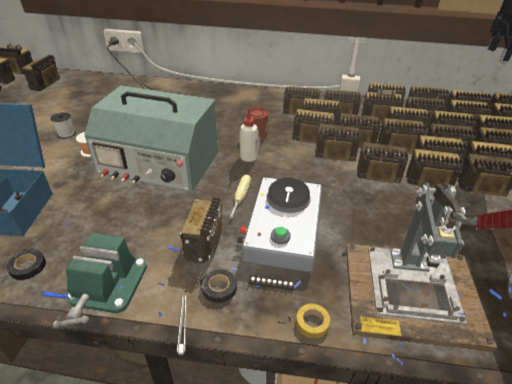

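View pics/top0.png

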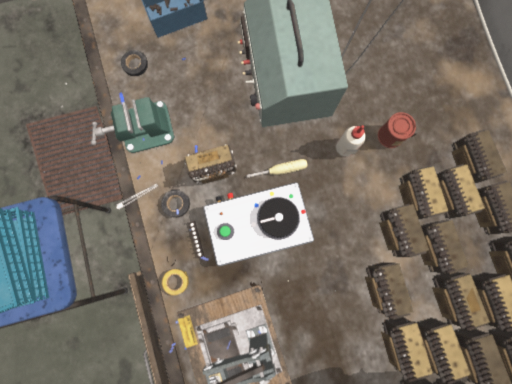

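```bash
cat > h.py <<'E'
import numpy as np, cv2
from station import bot
def ray(n,px):
    i=bot.camera_info(n);T=i["world_from_camera"]
    d=np.array([(px[0]-i["cx"])/i["fx"],-(px[1]-i["cy"])/i["fy"],-1.0])
    return T[:3,3],T[:3,:3]@d
def onz(n,px,z):
    o,d=ray(n,px); return o+d*(z-o[2])/d[2]
def proj(n,p):
    i=bot.camera_info(n);T=i["world_from_camera"]
    c=T[:3,:3].T@(np.asarray(p)-T[:3,3]); return np.array([i["cx"]+i["fx"]*c[0]/-c[2], i["cy"]-i["fy"]*c[1]/-c[2]])
def tri(a,b):
    o1,d1=ray("side",a);o2,d2=ray("top",b)
    s=np.linalg.lstsq(np.c_[d1,-d2],o2-o1,rcond=None)[0]
    p,q=o1+s[0]*d1,o2+s[1]*d2; return (p+q)/2,np.linalg.norm(p-q)
def dep(n,px,D):
    o,d=ray(n,px); return o+d*D[int(round(px[1])),int(round(px[0]))]
E
python3 - <<'E'
from h import *
W=np.array([512,384])
L={"dial_top":([.5641,.4901],[.5459,.5589]),"pointer_tip":([.5586,.5255],[.509,.5721]),"test_top":([.5475,.5995],[.4402,.6076])}
Ds=np.load("pics/side0_d.npy");Dt=np.load("pics/top0_d.npy")
for k,(a,b) in L.items():
    a=a*W;b=b*W
    print(k,a,b,tri(a,b),"depth",dep("side",a,Ds),dep("top",b,Dt), onz("side",a,.081), onz("top",b,.081))
for n,c in(("side",(285,220)),("top",(262,225))):
    im=cv2.imread(f"pics/{n}0.png"); x,y=c
    cv2.imwrite(f"pics/{n}0z.png",cv2.resize(im[y-60:y+60,x-80:x+80],None,fx=5,fy=5,interpolation=cv2.INTER_CUBIC))
E
```

```text
dial_top [288.8192 188.1984] [279.5008 214.6176] (array([ 0.61196761, -0.00983827,  0.07923466]), np.float64(0.004571700146985125)) depth [ 0.60951736 -0.00967481  0.07966754] [ 0.61403278 -0.00918534  0.08077   ] [ 0.60899661 -0.0081169   0.081     ] [ 0.6140088  -0.00917118  0.081     ]
pointer_tip [286.0032 201.792 ] [260.608  219.6864] (array([0.60079622, 0.03445916, 0.07675556]), np.float64(0.004092517128202677)) depth [0.59807843 0.03613326 0.07859215] [0.60235752 0.03500878 0.08149641] [0.59718708 0.03875135 0.081     ] [0.60240233 0.03500468 0.081     ]
test_top [280.32  230.208] [225.3824 233.3184] (array([0.57438632, 0.11827004, 0.07402164]), np.float64(0.005818556891082763)) depth [0.57690116 0.11983544 0.07509808] [0.57148156 0.11732943 0.07579853] [0.57494571 0.12535959 0.081     ] [0.57120786 0.11685854 0.081     ]
```

View pics/top0z.png

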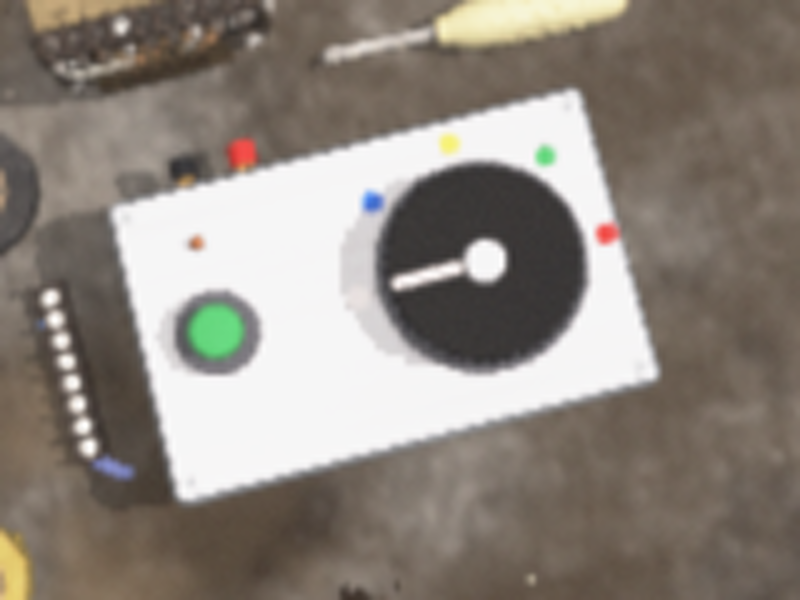

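View pics/side0z.png

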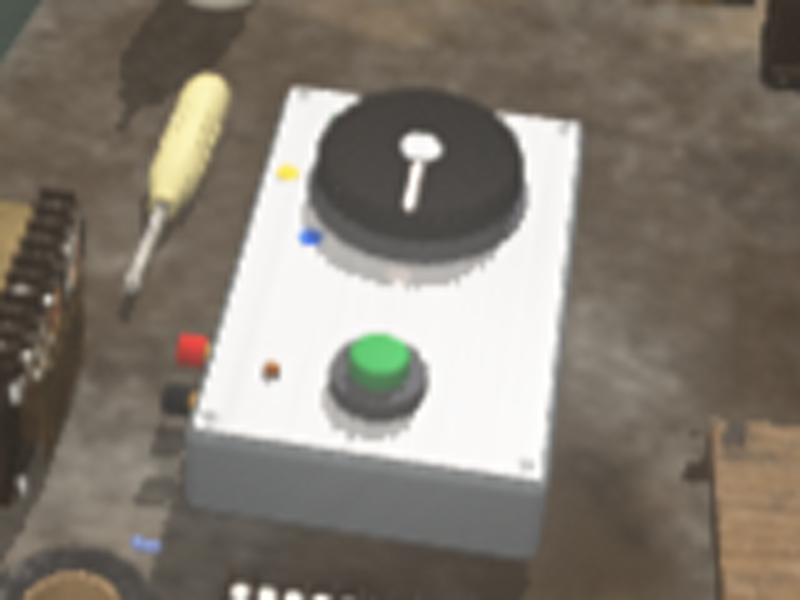

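```bash
python3 - <<'E'
from h import *
from scipy.optimize import least_squares
q=lambda k:[61*np.sin(k*np.pi/4),-50+61*np.cos(k*np.pi/4),55]
C={"bl":[75,120,55],"br":[75,-120,55],"fr":[-75,-120,55],"fl":[-75,120,55],"blue":q(1),"yel":q(2),"grn":q(3),"red":q(4),"btn":[0,80,73],"hub":[0,-50,81]}
T={"bl":(113,208),"br":(578,92),"fr":(658,377),"fl":(180,500),"blue":(372,202),"yel":(449,144),"grn":(545,156),"red":(606,234),"btn":(216,330),"hub":(485,261)}
S={"br":(292,88),"fr":(580,122),"bl":(193,430),"fl":(545,480),"blue":(311,237),"yel":(287,173),"btn":(379,351),"hub":(420,147)}
obs=[("top",k,182+(u+.5)/5-.5,165+(v+.5)/5-.5) for k,(u,v) in T.items()]+[("side",k,205+(u+.5)/5-.5,160+(v+.5)/5-.5) for k,(u,v) in S.items()]
def pt(p,b):
    c,s=np.cos(p[2]),np.sin(p[2]); b=np.array(b)/1000
    return np.array([p[0]+c*b[0]-s*b[1],p[1]+s*b[0]+c*b[1],b[2]+(p[3] if len(p)>3 else 0)])
def f(p,ob): return np.concatenate([proj(n,pt(p,C[k]))-[u,v] for n,k,u,v in ob])
for nm,ob in(("both",obs),("top",obs[:10]),("side",obs[10:])):
    r=least_squares(f,[.6,.04,-.2],args=(ob,),loss="soft_l1")
    print(nm,r.x,np.degrees(r.x[2]),"dial",pt(r.x,C["hub"]),"btn",pt(r.x,C["btn"]))
    R=f(r.x,ob).reshape(-1,2)
    for (n,k,*_),e in zip(ob,R): print("  ",n,k,e.round(1))
r=least_squares(f,[.6,.04,-.2,0],args=(obs,),loss="soft_l1");print("free z",r.x)
for k in("hub","btn","bl","br","fl","fr"):
    m={n:(u,v) for n,kk,u,v in obs if kk==k}; print(k,tri(m["side"],m["top"]))
E
```

```text
both [0.59683912 0.04132391 0.25104993] 14.38410145158648 dial [ 0.60926018 -0.0071087   0.081     ] btn [0.57696543 0.11881608 0.073     ]
   top bl [-2.1 -0.6]
   top br [ 0.4 -2.2]
   top fr [1.5 0.7]
   top fl [-0.9  2.1]
   top blue [0.1 0. ]
   top yel [0.  0.1]
   top grn [-0.1  0.3]
   top red [-0.3 -0.1]
   top btn [0.1 0.4]
   top hub [ 0.  -0.1]
   side br [-1.5 -2. ]
   side fr [ 1.3 -1.2]
   side bl [-2.4 -0.2]
   side fl [0.9 0.8]
   side blue [-0.2 -0.3]
   side yel [ 0.1 -0.5]
   side btn [0.  0.8]
   side hub [-0.  -0.6]
top [0.59713397 0.04121146 0.249543  ] 14.29776058960876 dial [ 0.60948203 -0.00723981  0.081     ] btn [0.57737708 0.11873349 0.073     ]
   top bl [-2.  -0.8]
   top br [ 0.5 -2.2]
   top fr [1.5 0.6]
   top fl [-0.9  1.9]
   top blue [ 0.2 -0.1]
   top yel [0.1 0. ]
   top grn [-0.   0.2]
   top red [-0.3 -0.1]
   top btn [0.1 0.3]
   top hub [ 0.1 -0.2]
side [0.59641765 0.04182704 0.25154287] 14.412344544138916 dial [ 0.60886258 -0.00659944  0.081     ] btn [0.57650577 0.1193094  0.073     ]
   side br [-1.4 -1.8]
   side fr [ 1.4 -1.1]
   side b
[... 424 characters left out ...]
se, callback=callback_wrapped)
    return trf_no_bounds(
        fun, jac, x0, f0, J0, ftol, xtol, gtol, max_nfev, x_scale,
        loss_function, tr_solver, tr_options, verbose, callback=callback)
    f_new = fun(x_new)
    self._update_fun()
    ~~~~~~~~~~~~~~~~^^
    self.f = self.fun_wrapped(xp_copy(self.x))
             ~~~~~~~~~~~~~~~~^^^^^^^^^^^^^^^^^
    return np.atleast_1d(self.fun(x))
                         ~~~~~~~~^^^
    return self.f(x, *self.args, **self.kwargs)
           ~~~~~~^^^^^^^^^^^^^^^^^^^^^^^^^^^^^^
  File "<stdin>", line 11, in f
  File "h.py", line 10, in proj
    i=bot.camera_info(n);T=i["world_from_camera"]
ValueError: time passes only in moves, steps and waits
```

```bash
cat > to.py <<'E'
# usage: to.py x y z : shift in tool mm to target, + state
import sys,numpy as np
from station import bot
from scipy.spatial.transform import Rotation as R
o=bot.get_obs(); w=o["tool_rot"]; M=R.from_quat([w[1],w[2],w[3],w[0]]).as_matrix()
print("t",o["t"],"pos",o["eef_pos"].round(4),"F",o["contact_force"].round(1),"T",o["torque"].round(2),"grip",round(o["gripper_width"],3))
print("q",o["q"].round(2),"toolx ang",np.degrees(np.arctan2(M[1,0],M[0,0])).round(2),"z",M[:,2].round(3))
A=np.array([.6092,-.0071]); r=o["eef_pos"][:2]-A; print("rel dial: r",(np.hypot(*r)*1000).round(1),"ang",np.degrees(np.arctan2(r[1],r[0])).round(1))
if len(sys.argv)>3:
    d=np.array([float(a) for a in sys.argv[1:4]])-o["eef_pos"]; print("shift mm",(M.T@d*1000).round(2))
E
python3 -m jog '[[[40,-30,0],[0,0,0],1],[[49,-38,0],[0,0,0],1],[[49,-38,0],[0,0,0],1],[[49,-38,0],[0,0,0],1],[[49,-38,0],[0,0,0],1],[[49,-38,0],[0,0,0],1],[[49,-38,0],[0,0,0],1],[[49,-38,0],[0,0,0],1],[[49,-38,0],[0,0,0],1],[[49,-38,0],[0,0,0],1],[[49,-38,0],[0,0,0],1],[[30,-22,0],[0,0,0],1]]' 20; python3 to.py .6374 .0032 .11
```

```text
t: 2.0
eef_pos: [0.6107, -0.0312, 0.2315]
tool_rot: [-0.001, 0.984, 0.177, 0.001]
contact_force: [-0.5, -0.4, -0.6]
gripper_width: 0.0
t 2.0 pos [ 0.6107 -0.0312  0.2315] F [-0.5 -0.4 -0.6] T [-0.03  0.03  0.08] grip 0.0
q [ 0.16  0.39 -0.28  1.7   0.12  1.07 -1.37] toolx ang 20.36 z [ 0.001  0.001 -1.   ]
rel dial: r 24.2 ang -86.4
shift mm [ 36.83 -22.89 121.61]
```

```bash
python3 -m jog '[[[0,0,8],[0,0,-10.6],1],[[0,0,8],[0,0,-10.6],1],[[0,0,8],[0,0,-10.6],1],[[0,0,8],[0,0,-10.6],1],[[0,0,8],[0,0,-10.6],1],[[0,0,8],[0,0,-10.6],1],[[0,0,8],[0,0,-10.6],1],[[0,0,8],[0,0,-10.6],1],[[0,0,0],[0,0,0],1]]'; python3 to.py .6014 .0219 .1
```

```text
t: 3.12
eef_pos: [0.609, -0.0355, 0.1667]
tool_rot: [-0.001, 0.61, 0.792, -0.0]
contact_force: [0.1, -0.2, 0.6]
gripper_width: 0.0
t 3.125 pos [ 0.609  -0.0355  0.1667] F [ 0.1 -0.2  0.6] T [-0.   -0.03 -0.05] grip 0.0
q [ 0.38  0.5  -0.56  1.75  0.31  0.99 -0.05] toolx ang 104.84 z [-0.001  0.    -1.   ]
rel dial: r 28.4 ang -90.4
shift mm [57.38  7.4  66.72]
```

```bash
python3 -m jog '[[[29,4,0],[0,0,0],1],[[28.5,3.5,0],[0,0,0],1],[[0,0,25],[0,0,0],1],[[0,0,25],[0,0,0],1],[[0,0,12],[0,0,0],1],[[0,0,0],[0,0,0],1],[[0,0,0],[0,0,0],1]]'; python3 to.py .6015 .0219 .084; python3 - <<'E'
from h import *
im,_=bot.read_camera("side"); x,y=285,200
cv2.imwrite("pics/side1z.png",cv2.resize(im[y-60:y+60,x-80:x+80,::-1],None,fx=5,fy=5,interpolation=cv2.INTER_CUBIC))
E
```

```text
t: 4.0
eef_pos: [0.6026, 0.0225, 0.1064]
tool_rot: [0.001, 0.609, 0.793, 0.001]
contact_force: [0.7, -0.7, -0.3]
gripper_width: 0.0
t 4.0 pos [0.6026 0.0225 0.1064] F [ 0.7 -0.7 -0.3] T [ 0.03  0.03 -0.03] grip 0.0
q [ 0.27  0.56 -0.55  1.81  0.37  0.87 -0.19] toolx ang 104.9 z [ 0.002  0.    -1.   ]
rel dial: r 30.3 ang 102.5
shift mm [-0.24 -1.27 22.36]
```

View pics/side1z.png

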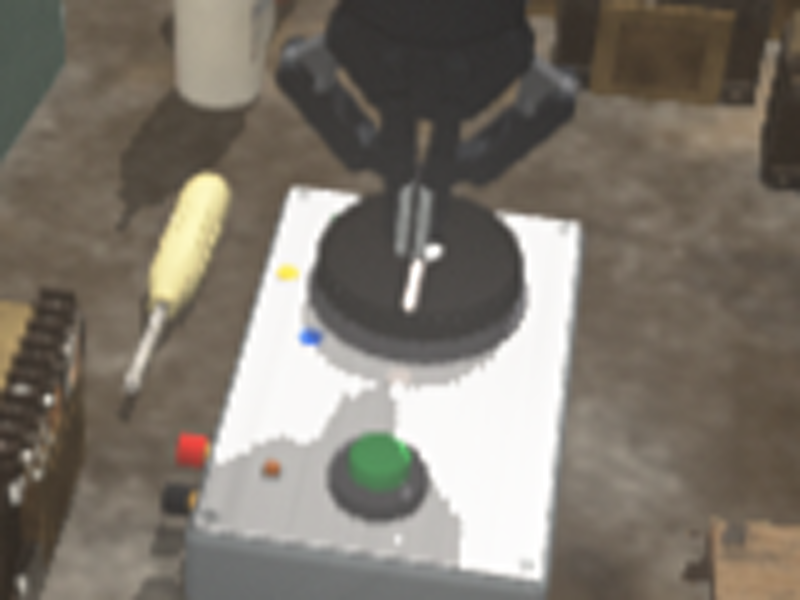

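The closed fingertip (zoom pixel 413,255) hangs over the dial's left half, and the pointer is still at white. Next I descend until it touches.

```bash
python3 -m jog '[[[0,-1,8],[0,0,0],1],[[0,0,8],[0,0,0],1],[[0,0,5],[0,0,0],1],[[0,0,0],[0,0,0],1],[[0,0,0],[0,0,0],1]]'; python3 to.py .6015 .0219 .078
```

```text
t: 4.68
eef_pos: [0.601, 0.0222, 0.0843]
tool_rot: [0.0, 0.609, 0.793, 0.0]
contact_force: [-0.6, 0.4, 0.2]
gripper_width: 0.003
t 4.675 pos [0.601  0.0222 0.0843] F [-0.6  0.4  0.2] T [-0.03  0.    0.04] grip 0.003
q [ 0.26  0.59 -0.53  1.83  0.39  0.83 -0.21] toolx ang 104.96 z [ 0.  0. -1.]
rel dial: r 30.4 ang 105.6
shift mm [-0.38  0.4   6.34]
```

```bash
python3 -m jog '[[[0,0,1.5],[0,0,0],1],[[0,0,1.5],[0,0,0],1],[[0,0,1.5],[0,0,0],1],[[0,0,1.5],[0,0,0],1],[[0,0,0],[0,0,0],1],[[0,0,0],[0,0,0],1]]'; python3 to.py .6015 .0219 .078
```

```text
t: 5.42
eef_pos: [0.6013, 0.0222, 0.0792]
tool_rot: [0.0, 0.609, 0.793, 0.0]
contact_force: [-2.5, -0.7, 7.7]
gripper_width: 0.001
t 5.425 pos [0.6013 0.0222 0.0792] F [-2.5 -0.7  7.7] T [-0.01  0.5  -0.02] grip 0.001
q [ 0.25  0.59 -0.53  1.83  0.4   0.82 -0.21] toolx ang 104.95 z [ 0.001 -0.    -1.   ]
rel dial: r 30.4 ang 105.1
shift mm [-0.39  0.12  1.24]
```

```bash
python3 -m jog '[[[0,0,1.4],[0,0,0],1],[[0,0,0],[0,0,0],1],[[-0.1,2.65,0],[0,0,5],1],[[-0.1,2.65,0],[0,0,5],1],[[-0.1,2.65,0],[0,0,5],1],[[-0.1,2.65,0],[0,0,5],1],[[-0.1,2.65,0],[0,0,5],1],[[-0.1,2.65,0],[0,0,5],1],[[0,0,0],[0,0,0],1]]'; python3 to.py .6015 .0219 .078; python3 - <<'E'
from h import *
im,_=bot.read_camera("side"); x,y=285,200
cv2.imwrite("pics/side2z.png",cv2.resize(im[y-60:y+60,x-80:x+80,::-1],None,fx=5,fy=5,interpolation=cv2.INTER_CUBIC))
E
```

```text
t: 6.55
eef_pos: [0.618, 0.022, 0.0784]
tool_rot: [0.001, 0.794, 0.608, 0.001]
contact_force: [-0.3, -1.3, 8.1]
gripper_width: 0.002
t 6.55 pos [0.618  0.022  0.0784] F [-0.3 -1.3  8.1] T [-0.28  0.15 -0.04] grip 0.002
q [ 0.16  0.59 -0.4   1.8   0.3   0.81 -0.65] toolx ang 74.88 z [ 0.003 -0.001 -1.   ]
rel dial: r 30.4 ang 73.1
shift mm [ -4.39 -15.93   0.34]
```

View pics/side2z.png

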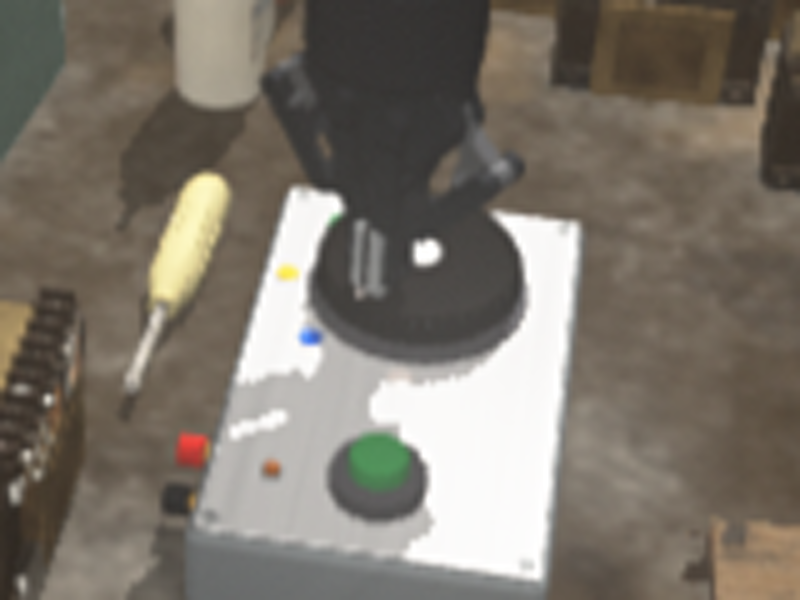

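The pointer is hidden under the fingertip at (370,270), so the dial is following it. The box edges haven't moved. Continuing.

```bash
python3 -m jog '[[[-0.1,2.65,0.5],[0,0,5],1],[[-0.1,2.65,0],[0,0,5],1],[[-0.1,2.65,0],[0,0,5],1],[[-0.1,2.65,0],[0,0,5],1],[[-0.1,2.65,0],[0,0,5],1],[[-0.1,2.65,0],[0,0,5],1],[[-0.1,2.65,0],[0,0,5],1],[[-0.1,2.65,0],[0,0,5],1],[[-0.1,2.65,0],[0,0,5],1],[[-0.1,2.65,0],[0,0,5],1],[[0,0,0],[0,0,0],1]]'; python3 to.py .6015 .0219 .078; python3 - <<'E'
from h import *
for n,x,y in(("side",285,200),("top",272,210)):
    im,_=bot.read_camera(n)
    cv2.imwrite(f"pics/{n}3z.png",cv2.resize(im[y-50:y+50,x-65:x+65,::-1],None,fx=5,fy=5,interpolation=cv2.INTER_CUBIC))
E
```

```text
t: 7.98
eef_pos: [0.637, 0.0048, 0.0779]
tool_rot: [0.001, 0.977, 0.215, 0.0]
contact_force: [-3.2, -1.8, 10.7]
gripper_width: -0.002
t 7.975 pos [0.637  0.0048 0.0779] F [-3.2 -1.8 10.7] T [-0.49  0.75 -0.  ] grip -0.002
q [ 0.02  0.59 -0.18  1.76  0.14  0.8  -1.36] toolx ang 24.86 z [ 0.001 -0.001 -1.   ]
rel dial: r 30.2 ang 23.2
shift mm [-25.03 -30.41  -0.17]
```

View pics/side3z.png

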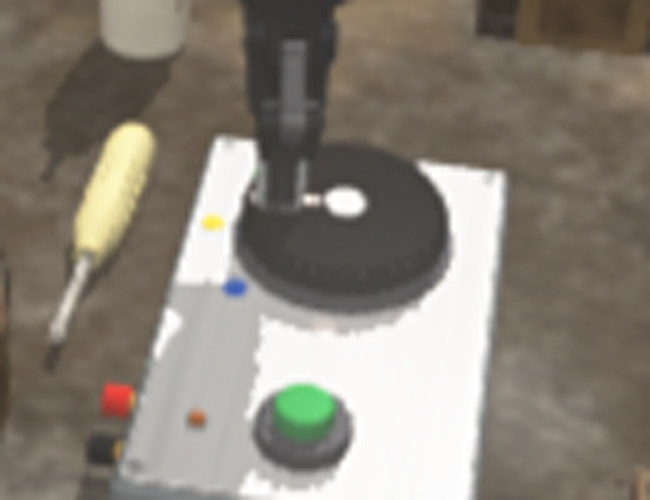

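View pics/top3z.png

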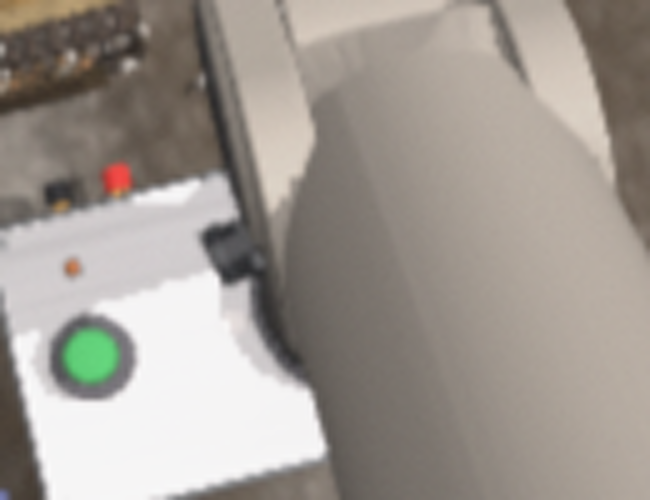

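```bash
python3 -m jog '[[[-0.1,2.65,0],[0,0,5],1],[[-0.1,2.65,0],[0,0,5],1],[[-0.1,2.65,0],[0,0,5],1],[[-0.1,2.65,0],[0,0,5],1],[[-0.1,2.65,0],[0,0,5],1],[[-0.1,2.65,0],[0,0,5],1],[[-0.1,2.65,0],[0,0,5],1],[[-0.1,2.65,0],[0,0,5],1],[[-0.1,2.65,0],[0,0,5],1],[[-0.1,2.65,0],[0,0,5],1],[[0,1.5,0],[0,0,3],1],[[0,0,0],[0,0,0],1]]'; python3 to.py .6015 .0219 .078; python3 - <<'E'
from h import *
for n,x,y in(("side",285,200),):
    im,_=bot.read_camera(n)
    cv2.imwrite(f"pics/{n}4z.png",cv2.resize(im[y-50:y+50,x-65:x+65,::-1],None,fx=5,fy=5,interpolation=cv2.INTER_CUBIC))
E
```

```text
t: 9.57
eef_pos: [0.6359, -0.0214, 0.0777]
tool_rot: [0.0, 0.97, -0.243, 0.0]
contact_force: [-3.8, -0.4, 11.6]
gripper_width: 0.002
t 9.575 pos [ 0.6359 -0.0214  0.0777] F [-3.8 -0.4 11.6] T [-0.05  0.98  0.  ] grip 0.002
q [-0.1   0.59  0.05  1.77 -0.04  0.78 -2.09] toolx ang -28.08 z [ 0. -0. -1.]
rel dial: r 30.3 ang -28.3
shift mm [-50.73 -22.07  -0.33]
```

View pics/side4z.png

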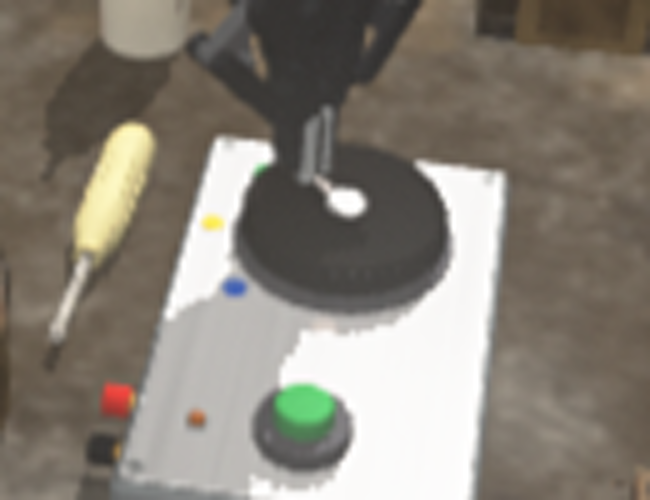

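The white line runs from the hub (345,202) to (315,183), and the green dot shows just beyond the rim at (262,172). Now I lift straight up to let it seat.

```bash
python3 -m jog '[[[0,0,-2],[0,0,0],1],[[0,0,-5],[0,0,0],1],[[0,0,-20],[0,0,0],1],[[0,0,-25],[0,0,0],1],[[0,0,0],[0,0,0],1]]'; python3 to.py .577 .1188 .1; python3 - <<'E'
from h import *
for n,x,y in(("side",285,200),):
    im,_=bot.read_camera(n)
    print(bot.landmark_of(n,"pointer_tip"))
    for q in (90,135,180):
        a=np.radians(14.4+90-q); print(q,proj(n,[.6092+.044*np.cos(a),-.0071+.044*np.sin(a),.081])/[512,384])
    cv2.imwrite(f"pics/{n}5z.png",cv2.resize(im[y-50:y+50,x-65:x+65,::-1],None,fx=5,fy=5,interpolation=cv2.INTER_CUBIC))
E
```

```text
t: 10.25
eef_pos: [0.6379, -0.0212, 0.1315]
tool_rot: [-0.001, 0.97, -0.242, 0.003]
contact_force: [-0.3, -0.1, 0.0]
gripper_width: 0.004
t 10.25 pos [ 0.6379 -0.0212  0.1315] F [-0.3 -0.1  0. ] T [ 0.04 -0.02 -0.  ] grip 0.004
q [-0.11  0.52  0.06  1.74 -0.04  0.88 -2.09] toolx ang -28.04 z [ 0.005  0.    -1.   ]
rel dial: r 32.0 ang -26.3
shift mm [-119.69  -94.9    31.18]
[{'xy': [0.5408, 0.4706], 'score': 0.64}]
90 [0.52665914 0.48439543]
135 [0.54129222 0.46506031]
180 [0.56811729 0.46077658]
```

View pics/side5z.png

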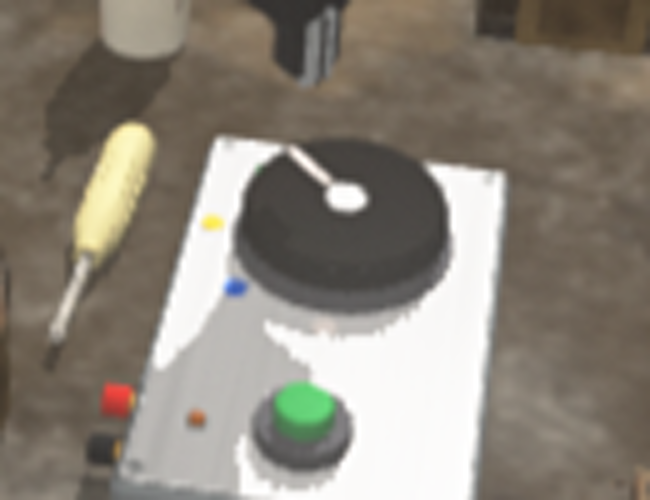

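The dial has settled at green: the line tip is at about (290,150), where I expected it for 135°. Now over to the button.

```bash
python3 -m jog '[[[-40,-31.6,0],[0,0,0],1],[[-40,-31.6,0],[0,0,0],1],[[-39.7,-31.6,0],[0,0,0],1],[[0,0,15],[0,0,0],1],[[0,0,15],[0,0,0],1],[[0,0,0],[0,0,0],1],[[0,0,0],[0,0,0],1]]'; python3 to.py .577 .1188 .076; python3 - <<'E'
from h import *
for n,x,y in(("side",275,215),("top",250,220)):
    im,_=bot.read_camera(n)
    cv2.imwrite(f"pics/{n}6z.png",cv2.resize(im[y-50:y+50,x-65:x+65,::-1],None,fx=5,fy=5,interpolation=cv2.INTER_CUBIC))
E
```

```text
t: 11.22
eef_pos: [0.5753, 0.1172, 0.0982]
tool_rot: [0.0, 0.97, -0.243, -0.0]
contact_force: [0.4, 0.6, -1.0]
gripper_width: 0.004
t 11.225 pos [0.5753 0.1172 0.0982] F [ 0.4  0.6 -1. ] T [ 0.   -0.05 -0.01] grip 0.004
q [-0.33  0.49  0.03  1.88 -0.02  0.77 -2.35] toolx ang -28.17 z [-0.    -0.001 -1.   ]
rel dial: r 128.9 ang 105.3
shift mm [ 0.77 -2.23 22.22]
```

View pics/side6z.png

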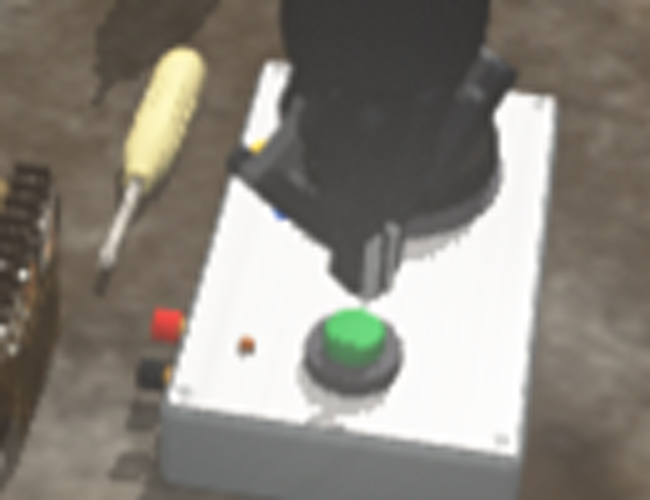

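View pics/top6z.png

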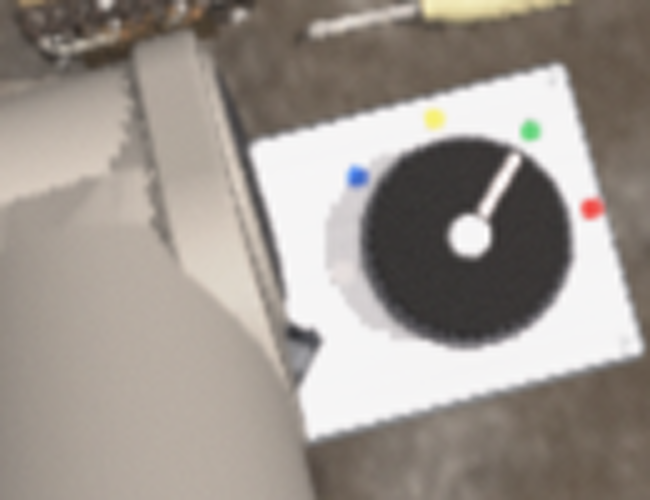

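The top view confirms it: the line runs from the hub (470,237) to (515,157), pointing at the green dot (530,131). The fingertip is about 25 mm above the button.

```bash
python3 -m jog '[[[0.4,-2,10],[0,0,0],1],[[0,0,10],[0,0,0],1],[[0,0,3],[0,0,0],1],[[0,0,2],[0,0,0],1],[[0,0,2],[0,0,0],1],[[0,0,2],[0,0,0],1],[[0,0,0],[0,0,0],1],[[0,0,0],[0,0,0],1]]'; python3 to.py .577 .1188 .066
```

```text
t: 12.32
eef_pos: [0.5759, 0.1203, 0.0709]
tool_rot: [-0.0, 0.97, -0.242, -0.0]
contact_force: [-6.7, -0.5, 15.7]
gripper_width: 0.0
t 12.325 pos [0.5759 0.1203 0.0709] F [-6.7 -0.5 15.7] T [-0.2   1.53 -0.02] grip 0.0
q [-0.33  0.53  0.03  1.89 -0.02  0.72 -2.35] toolx ang -28.05 z [-0.  0. -1.]
rel dial: r 131.7 ang 104.7
shift mm [1.68 0.78 4.9 ]
```

```bash
python3 - <<'E'
from h import *
for n,x,y in(("side",275,225),):
    im,D=bot.read_camera(n)
    cv2.imwrite(f"pics/{n}7z.png",cv2.resize(im[y-35:y+35,x-45:x+45,::-1],None,fx=8,fy=8,interpolation=cv2.INTER_CUBIC))
E
python3 to.py
```

```text
t 12.375 pos [0.5759 0.1203 0.0709] F [-6.5 -0.9 16.5] T [-0.15  1.53 -0.03] grip -0.001
q [-0.33  0.53  0.03  1.89 -0.02  0.72 -2.35] toolx ang -28.05 z [-0.  0. -1.]
rel dial: r 131.7 ang 104.7
```

View pics/side7z.png

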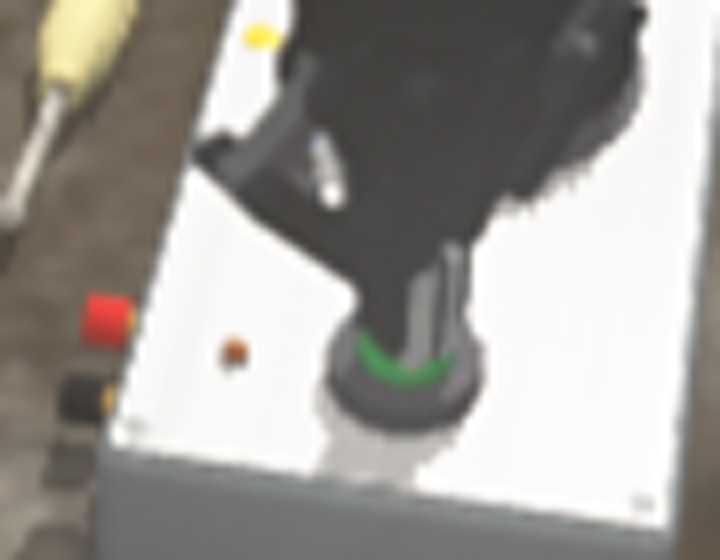

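```bash
python3 - <<'E'
from h import *
for n in("side","top"):
    D=np.load(f"pics/{n}0_d.npy"); i=bot.camera_info(n);T=i["world_from_camera"]
    v,u=np.mgrid[0:384,0:512]; d=np.stack([(u-i["cx"])/i["fx"],-(v-i["cy"])/i["fy"],-np.ones_like(u,float)],-1)
    P=T[:3,3]+(d*D[...,None])@T[:3,:3].T
    r=np.hypot(P[...,0]-.577,P[...,1]-.1188)*1000; ok=D>0
    for a,b in((0,5),(5,10),(10,13),(14,16),(16,18),(18,20.5),(22,26),(26,30)):
        m=ok&(r>=a)&(r<b); print(n,a,b,m.sum(),(np.percentile(P[m][:,2],[10,50,90])*1000).round(1))
    r=np.hypot(P[...,0]-.6092,P[...,1]+.0071)*1000; m=ok&(r<40); print("dial",(np.percentile(P[m][:,2],[10,50,90])*1000).round(1))
E
```

```text
side 0 5 12 [75.4 76.4 77.7]
side 5 10 38 [75.3 76.1 77.3]
side 10 13 68 [67.4 74.3 76.5]
side 14 16 26 [64.8 66.1 67.5]
side 16 18 20 [65.4 66.2 67.4]
side 18 20.5 92 [54.  63.9 67. ]
side 22 26 71 [52.7 54.  55.6]
side 26 30 93 [53.1 54.4 55.6]
dial [78.8 80.1 81.4]
top 0 5 14 [76.7 77.6 79. ]
top 5 10 44 [75.9 77.3 79.3]
top 10 13 38 [68.7 76.5 79.5]
top 14 16 30 [65.8 68.  70. ]
top 16 18 38 [66.  67.4 69.5]
top 18 20.5 59 [56.3 67.2 69. ]
top 22 26 106 [54.1 55.8 57.6]
top 26 30 117 [54.2 55.5 57.8]
dial [79.8 81.6 83.4]
```

```bash
python3 -m jog '[[[0,0,0.8],[0,0,0],1],[[0,0,0],[0,0,0],1],[[0,0,0],[0,0,0],1],[[0,0,0],[0,0,0],1]]'; python3 to.py .577 .1188 .066
```

```text
t: 12.88
eef_pos: [0.5759, 0.1203, 0.0708]
tool_rot: [-0.0, 0.97, -0.242, -0.0]
contact_force: [-8.6, -1.7, 22.4]
gripper_width: 0.002
t 12.875 pos [0.5759 0.1203 0.0708] F [-8.6 -1.7 22.4] T [-0.29  1.97  0.03] grip 0.002
q [-0.33  0.53  0.03  1.89 -0.02  0.72 -2.35] toolx ang -28.05 z [-0.  0. -1.]
rel dial: r 131.7 ang 104.6
shift mm [1.65 0.83 4.79]
```

```bash
python3 - <<'E'
from h import *
n="side"; im,D=bot.read_camera(n); i=bot.camera_info(n);T=i["world_from_camera"]
v,u=np.mgrid[0:384,0:512]; d=np.stack([(u-i["cx"])/i["fx"],-(v-i["cy"])/i["fy"],-np.ones_like(u,float)],-1)
P=T[:3,3]+(d*D[...,None])@T[:3,:3].T
im0=cv2.imread("pics/side0.png")[:,:,::-1]; D0=np.load("pics/side0_d.npy"); P0=T[:3,3]+(d*D0[...,None])@T[:3,:3].T
for I,Q in((im0,P0),(im,P)):
    I=I.astype(int); g=(I[...,1]>I[...,0]+40)&(I[...,1]>I[...,2]+25)&(np.hypot(Q[...,0]-.577,Q[...,1]-.1188)<.03)
    print(g.sum()); vs=np.where(g)[0]
    for r in np.unique(vs):
        m=g&(v==r); print(r,m.sum(),(Q[m].mean(0)*1000).round(1))
    r=np.hypot(Q[...,0]-.577,Q[...,1]-.1188)*1000
    m=(r>15)&(r<20)&(Q[...,1]>.125)&(Q[...,2]>.06); print("ring near", m.sum(), np.median(Q[m],0))
E
```

```text
97
227 7 [580.9 112.1  75.7]
228 10 [578.6 114.8  76.2]
229 11 [578.4 118.   76.3]
230 12 [576.4 120.3  76.3]
231 12 [575.4 122.6  76. ]
232 12 [574.4 125.1  75.8]
233 10 [573.3 127.7  75.8]
234 10 [573.  128.2  73.5]
235 8 [572.4 129.4  72. ]
236 5 [573.1 129.9  69.1]
ring near 46 [0.5775292  0.13343064 0.06624052]
23
232 1 [586.2 125.5  70.9]
233 2 [584.5 126.8  70. ]
234 3 [583.1 127.2  68.1]
235 6 [574.3 128.   69.8]
236 7 [572.6 128.6  68.2]
237 4 [571.9 129.9  66.8]
ring near 208 [0.57371935 0.13389155 0.1247709 ]
```

The button's face measured 76–77 mm in both views, not 73, and it now sits at about 70.8 mm. It didn't move when the force rose from 16 to 22 N, so it has travelled its 6 mm to the hard stop. Releasing.

```bash
python3 -m jog '[[[0,0,-2],[0,0,0],1],[[0,0,-4],[0,0,0],1],[[0,0,-10],[0,0,0],1],[[0,0,-30],[0,0,0],1],[[0,0,-40],[0,0,0],1],[[0,0,-40],[0,0,0],1],[[30,50,0],[0,0,0],1],[[30,50,0],[0,0,0],1],[[30,50,0],[0,0,0],1],[[30,50,0],[0,0,0],1],[[30,50,0],[0,0,0],1],[[0,0,0],[0,0,0],1]]'; python3 to.py; python3 - <<'E'
from h import *
for n,x,y in(("side",275,215),("top",255,220)):
    im,D=bot.read_camera(n); cv2.imwrite(f"pics/{n}8.png",im[:,:,::-1])
    for th,z in(("dial_top",.081),("pointer_tip",.081),("test_top",.0765)):
        L=bot.landmark_of(n,th)
        if L: 
            px=np.array(L[0]["xy"])*[512,384]; print(n,th,L[0]["score"],onz(n,px,z).round(4), dep(n,px,D).round(4))
    print([proj(n,[.577,.1188,.0765]), proj(n,[.6092,-.0071,.081])])
    cv2.imwrite(f"pics/{n}8z.png",cv2.resize(im[y-60:y+60,x-80:x+80,::-1],None,fx=5,fy=5,interpolation=cv2.INTER_CUBIC))
E
```

```text
t: 14.42
eef_pos: [0.59, -0.1784, 0.1951]
tool_rot: [0.002, 0.969, -0.247, 0.001]
contact_force: [0.2, 1.1, 0.2]
gripper_width: -0.004
t 14.425 pos [ 0.59   -0.1784  0.1951] F [0.2 1.1 0.2] T [ 0.03 -0.   -0.04] grip -0.004
q [ 0.08  0.42  0.14  1.75 -0.07  0.98 -1.82] toolx ang -28.6 z [ 0.001 -0.004 -1.   ]
rel dial: r 172.3 ang -96.4
side dial_top 0.64 [ 0.6148 -0.0113  0.081 ] [ 0.615  -0.0118  0.0806]
side pointer_tip 0.69 [ 0.6406 -0.0284  0.081 ] [ 0.641  -0.0296  0.08  ]
side test_top 0.41 [0.577  0.1204 0.0765] [0.5778 0.118  0.0739]
[array([280.50306094, 229.38763082]), array([288.57399905, 188.42621788])]
top dial_top 0.65 [0.5564 0.1816 0.081 ] [0.5588 0.1934 0.0115]
top test_top 0.4 [0.5796 0.1149 0.0765] [0.5795 0.1147 0.0792]
[array([224.74456384, 230.9303223 ]), array([278.64425747, 216.67643774])]
```

View pics/side8z.png

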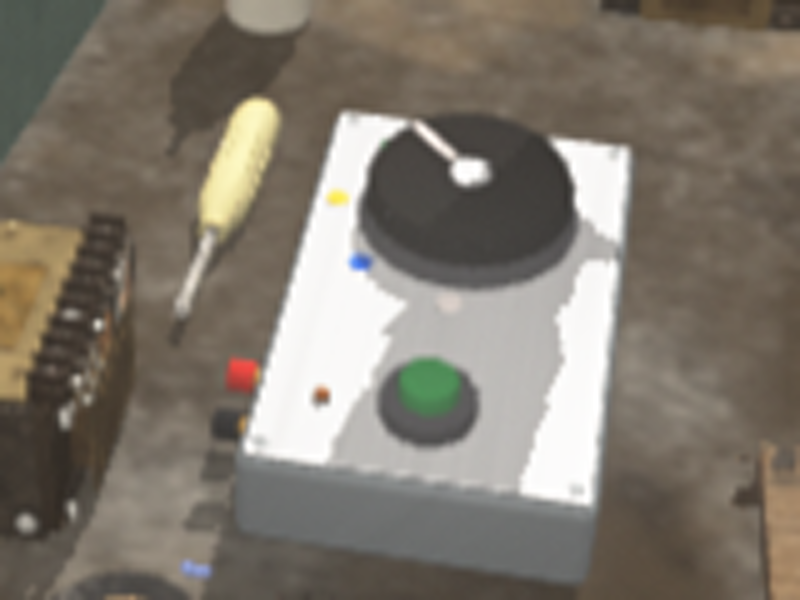

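View pics/top8.png

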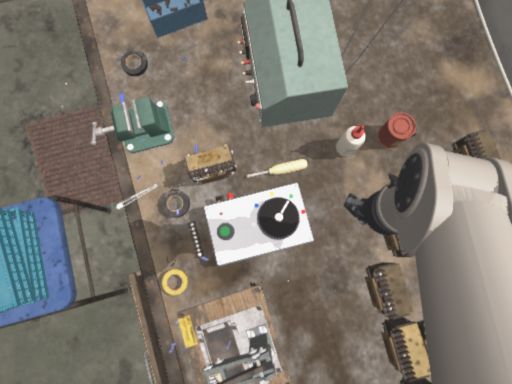

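The button is back up (430,385), the dial points to green and the box hasn't moved. But its measured height disagrees with the text (76.5 against 73 mm), so I want to be sure the stop was the end of the button's travel. I'll press again more slowly and note the height at first contact.

```bash
python3 -m jog '[[[-30,-50,0],[0,0,0],1],[[-30,-50,0],[0,0,0],1],[[-30,-50,0],[0,0,0],1],[[-30,-50,0],[0,0,0],1],[[-30,-50,0],[0,0,0],1],[[0,0,40],[0,0,0],1],[[0,0,40],[0,0,0],1],[[0,0,20],[0,0,0],1],[[0,0,0],[0,0,0],1],[[0,0,0],[0,0,0],1]]'; python3 to.py .577 .1188 .0785
```

```text
t: 16.08
eef_pos: [0.5768, 0.1207, 0.0956]
tool_rot: [-0.0, 0.97, -0.242, 0.001]
contact_force: [0.4, -0.3, -0.4]
gripper_width: 0.004
t 16.075 pos [0.5768 0.1207 0.0956] F [ 0.4 -0.3 -0.4] T [0.02 0.   0.04] grip 0.004
q [-0.34  0.5   0.04  1.88 -0.02  0.76 -2.35] toolx ang -28.02 z [ 0.001  0.    -1.   ]
rel dial: r 131.8 ang 104.2
shift mm [ 1.05  1.57 17.12]
```

```bash
python3 -m jog '[[[1,1.5,9],[0,0,0],1],[[0,0,8],[0,0,0],1],[[0,0,0],[0,0,0],1],[[0,0,0],[0,0,0],1]]'; python3 to.py .577 .1188 .0745;python3 -m jog '[[[0,0,2],[0,0,0],1],[[0,0,2],[0,0,0],1],[[0,0,0],[0,0,0],1],[[0,0,0],[0,0,0],1]]'; python3 to.py .577 .1188 .0725;
```

```text
t: 16.58
eef_pos: [0.5763, 0.1184, 0.0776]
tool_rot: [0.0, 0.97, -0.242, -0.0]
contact_force: [0.0, -0.5, 0.1]
gripper_width: -0.003
t 16.575 pos [0.5763 0.1184 0.0776] F [ 0.  -0.5  0.1] T [-0.    0.   -0.04] grip -0.003
q [-0.33  0.52  0.03  1.89 -0.03  0.73 -2.35] toolx ang -28.05 z [-0. -0. -1.]
rel dial: r 129.7 ang 104.7
shift mm [ 0.44 -0.73  3.09]
t: 17.08
eef_pos: [0.5765, 0.1185, 0.0738]
tool_rot: [-0.0, 0.97, -0.242, 0.0]
contact_force: [-1.3, -0.1, 4.4]
gripper_width: 0.001
t 17.075 pos [0.5765 0.1185 0.0738] F [-1.3 -0.1  4.4] T [0.01 0.02 0.05] grip 0.001
q [-0.33  0.53  0.03  1.89 -0.03  0.72 -2.35] toolx ang -28.05 z [ 0.  0. -1.]
rel dial: r 129.7 ang 104.6
shift mm [ 0.28 -0.53  1.33]
```

At 77.6 mm there's no force, and at 73.8 mm there's 4.4 N. So the button's top really is near 77 mm, and the stop at 70.8 mm is the full 6 mm. I'll finish this press as well, then release.

```bash
python3 -m jog '[[[0,0,2],[0,0,0],1],[[0,0,2],[0,0,0],1],[[0,0,1.3],[0,0,0],1],[[0,0,0],[0,0,0],1],[[0,0,0],[0,0,0],1],[[0,0,0],[0,0,0],1]]'; python3 to.py .577 .1188 .0725;
```

```text
t: 17.82
eef_pos: [0.5767, 0.1185, 0.0707]
tool_rot: [-0.0, 0.97, -0.242, 0.0]
contact_force: [-7.7, -1.0, 24.3]
gripper_width: 0.001
t 17.825 pos [0.5767 0.1185 0.0707] F [-7.7 -1.  24.3] T [-0.4   1.74  0.01] grip 0.001
q [-0.33  0.53  0.03  1.89 -0.03  0.71 -2.35] toolx ang -28.06 z [ 0.001  0.    -1.   ]
rel dial: r 129.8 ang 104.5
shift mm [ 0.17 -0.41 -1.78]
```

```bash
python3 -m jog '[[[0,0,-2],[0,0,0],1],[[0,0,-4],[0,0,0],1],[[0,0,-10],[0,0,0],1],[[0,0,-30],[0,0,0],1],[[0,0,-40],[0,0,0],1],[[0,0,-40],[0,0,0],1],[[30,50,0],[0,0,0],1],[[30,50,0],[0,0,0],1],[[30,50,0],[0,0,0],1],[[30,50,0],[0,0,0],1],[[30,50,0],[0,0,0],1],[[0,0,0],[0,0,0],1]]'; python3 to.py; python3 - <<'E'
from h import *
for n,x,y in(("side",275,215),("top",255,220)):
    im,D=bot.read_camera(n); a=im[:,:,::-1]; b=cv2.imread(f"pics/{n}8.png")
    print(n,"max diff box region",np.abs(a[155:275,195:355].astype(int)-b[155:275,195:355]).max())
    cv2.imwrite(f"pics/{n}9z.png",cv2.resize(a[y-60:y+60,x-80:x+80],None,fx=5,fy=5,interpolation=cv2.INTER_CUBIC))
E
```

```text
t: 19.32
eef_pos: [0.5896, -0.1797, 0.1943]
tool_rot: [0.002, 0.969, -0.247, -0.0]
contact_force: [0.4, 0.1, -1.3]
gripper_width: -0.003
t 19.325 pos [ 0.5896 -0.1797  0.1943] F [ 0.4  0.1 -1.3] T [ 0.01 -0.01 -0.02] grip -0.003
q [ 0.08  0.42  0.15  1.75 -0.07  0.98 -1.82] toolx ang -28.58 z [-0.001 -0.003 -1.   ]
rel dial: r 173.8 ang -96.5
side max diff box region 65
top max diff box region 81
```

View pics/top9z.png

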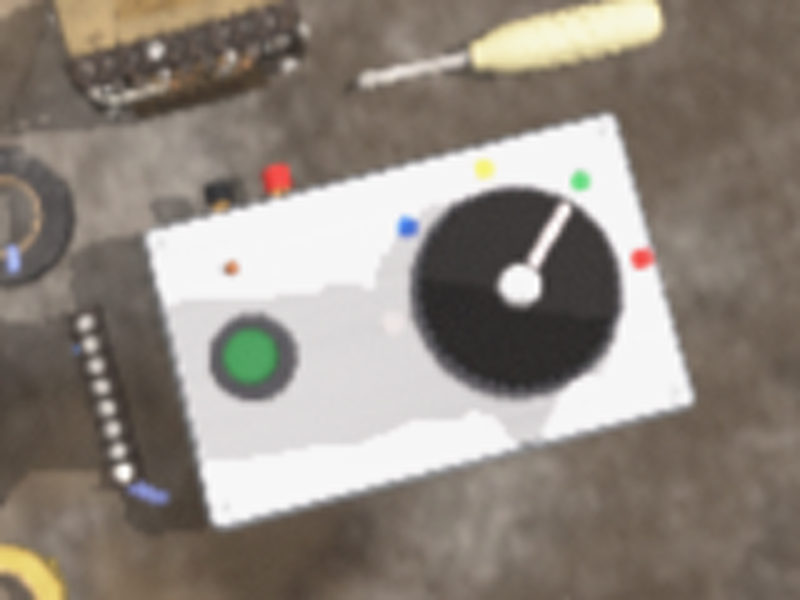

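View pics/side9z.png

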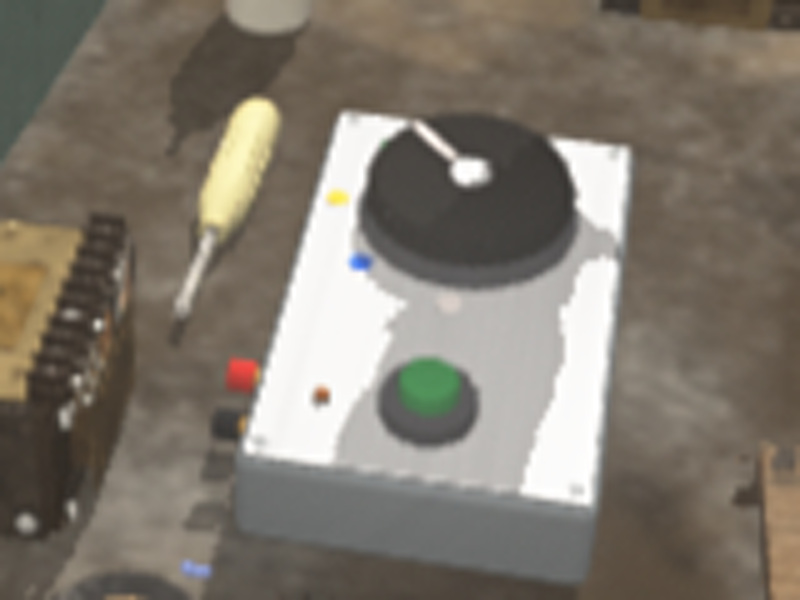

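The dial line (520,286)→(567,208) points at the green dot (580,181), the button is up, and the box, screwdriver, tape and strip are where they were. The robot is clear.

```bash
python3 -c "
from station import bot
print(bot.hand_in())"
```

```text
the job is handed in; nothing more can be done
None
```

The dial is at green, and the test button has been pushed fully down and has come back up. I handed the job in at about 19 s with the arm well clear of everything.

- **Dial:** It started at white. I laid the shut fingertip 30 mm from the axis, pressed the dial about 3 mm down (8–12 N) and circled it about 133° clockwise. On release it clicked into the green notch, and both cameras show the line pointing at green, not red.
- **Button:** I pushed it to its hard stop and released it.
    - **Height mismatch:** its top measured 76–77 mm above the bench, not the stated 73 mm. The stop came at 70.8 mm, not 67 mm, so it ended about 4 mm above the ring, not level with it.
    - **Second press:** to settle this I pressed it a second time, more slowly. There was no force at 77.6 mm, 4.4 N at 73.8 mm and a hard stop at 70.7 mm (24 N). That fits the full 6 mm of travel.
- **Last check:** The pictures show the button up and the dial at green. The box, transformer, screwdriver, tape and terminal strip look unmoved. A pixel comparison of the pictures after the first and second presses was not clean (differences up to 81). I put that down to the robot and its moving shadow, and the box corners line up by eye.

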